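# Free a sticking probe arm and home it

## Task

The probe arm's carriage has gummed up on its rail. Push it from behind towards the vacuum chamber until it breaks free, keep easing it slowly along until it is fully home against the end stop hidden in the rail (feel for it; do not run into it fast, and never push with more than 25 N), and then press the clamp lever on the carriage's side fully down to lock it there (it goes down only if the carriage is home). Do not disturb the small things lying around.

Things in the scene. Friction and masses are not known exactly. Their poses are not given: they have to be found in the camera images.
- stage: The fixed stage: dark breadboard 340 x 600 mm, 12 thick, with an aluminium rail 50 wide along its y axis and a round steel vacuum chamber (diameter 184, top at z = 131) at x = 0, y = -235, whose side port ends in a flange (diameter 60) at y = -83. Origin: on the table under the rail's centre line, z up. The carriage is pushed along the stage's own -y, to the chamber.
- carriage (a joint): How far the carriage has slid along the stage's -y from its rearmost place, m; starts at 0 to 0.022. It is gummed up until about 0.03, where it takes some 10 to 17 N to move; past that it suddenly slides freely with about 2.5 N; it stays where it is left. The hidden stop is met somewhere between 0.10 and 0.145 and is solid.
- carriage_top (a point): Middle of the top of the carriage, a black block on the rail: 80 mm long along the rail, tower 50 wide, top 116 above the table (a brass cap on it reaches 124). A steel rod of diameter 22 runs from its front into the chamber's port.
- push_face (a point): Centre of the flat rear face (stage's +y side) of the carriage's tower, where it is to be pushed; face 50 wide, from z = 55 to 116 above the table, this point at z = 62. Behind it is free space over the rail (rail top 37 above the table); a low end plate (top at z = 42) stands at the rail's rear end, stage y = 236 to 248.
- clamp (a joint): Clamp lever on the carriage's -x side, rad: 0 = raised 45 degrees, 0.8 = fully down (level). It swings about an axis along the rail, stays where it is left and takes about 3 N to press at 42 mm from its pivot. It can be pressed fully down only while the carriage is home, within 2 mm of its stop; elsewhere its tongue is blocked after about 0.25 rad.
- clamp_ball (a point): Centre of the black ball (diameter 18) at the free end of the clamp lever, a steel rod of diameter 10; 75 mm from the pivot. Raised it is 53 mm out (stage's -x) from and 53 mm above the pivot.
- clamp_pivot (a point): The clamp lever's pivot on the carriage's side, 68 mm above the table, 36 mm to the stage's -x of the rail's centre line.
- dish: Bystander, leave alone: shallow clear glass dish, diameter 76 mm, 14 high (mm), on the breadboard; origin under its middle.
- vial: Bystander, leave alone: amber glass vial with a black cap, diameter 26, 50 high (mm), on the breadboard; origin under its middle.
- chipbox: Bystander, leave alone: black plastic box 55 x 40 x 18 (mm), on the breadboard; origin under its middle.
- gasket: Bystander, leave alone: flat copper ring, diameter 52, 4 thick (mm), on the breadboard; origin under its middle.
- blank: Bystander, leave alone: steel disc (blank flange), diameter 60, 12 thick (mm), on the breadboard; origin under its middle.
- hexkey: Bystander, leave alone: L-shaped hex key, 75 x 22, 6 thick (mm), on the breadboard; origin under its middle.
- tweezers: Bystander, leave alone: steel tweezers, 110 long, 6 thick (mm), on the breadboard; origin under its middle.

How it is judged (in metres and radians):
On the way, in this order (a step that is already met when the one before it is completed fails the run):
1. the carriage has broken free of the gummed part, the clamp lever still up (value of joint carriage above 0.035 m and value of joint clamp below 0.4 rad).
2. the clamp lever is down, which it can be only with the carriage home against the stop (value of joint clamp above 0.7 rad), for 0.2 s.
At the end, for the whole second after the job is handed in: The carriage rests within 2 mm of its stop, kept there by the clamp lever, which is fully down (over 0.7 of 0.8 rad; the clamp blocks before that unless the carriage is home); nothing moves (value of joint clamp above 0.7 rad and value of joint carriage above 0.096 m and velocity of joint carriage between -0.003 and 0.003 m/s); the robot touches nothing.
It fails at once if the carriage or its lever is pushed with more than 30 N (contact force between any of the fingers, the arm and carriage above 30 N).
It fails at once if the carriage travels faster than 0.1 m/s over the second half of its way, where the stop may be (value of joint carriage above 0.07 m and velocity of joint carriage above 0.1 m/s).
It fails at once if a small thing lying around is moved by more than 20 mm (distance of any of dish, vial, chipbox, gasket, blank, hexkey, tweezers from where it was at the start of the episode above 0.02 m).
It also fails if it takes over 56 s, if anything falls off the work surface, if the arm or the gripper's body presses on something with over 40 N, if the wrist force passes 120 N, or if a joint passes its speed limit or range.

## Robot

A 6-joint arm with a two-finger parallel gripper is mounted at the origin on the work surface. World frame = base frame: x ahead of the robot, y to its left, z up, the work surface at z = 0. Lengths are in mm, angles in degrees, forces in N, time in s.
With the tool pointing down it reaches from about 375 to 750 mm from the base axis. Payload 9 kg.
Tool frame: the origin (TCP) lies between the finger pads; the fingertips stand 8 mm ahead of it and the grasp point (between the pads) lies 11 mm behind it (robot.tip_reach is the z of the fingertips in the tool frame, in mm); z points along the fingers, y is the line along which they close (so a half turn about z gives the same grasp; the last joint's range is limited). The gripper opens to 85 mm and grips with 20 to 120 N. Pads are 22 mm wide; open, the fingers measure 114 mm over their backs; the gripper's body (76 mm by 85 mm) begins 54 mm behind the grasp point. The pads swing forward as they close: fully open they stand 13 mm farther back than shut.
Start: joints at [63.616, 5.964, 5.575, 89.605, 0, 77.527], TCP at [144.256, 582.434, 210.631] pointing down, gripper open.
Joint ranges: [-171.21, 171.21], [-48.23, 106.86], [-62.78, 66.21], [-105.2, 120.99], [-86.42, 89.51], [-180, 180]. Speed limits (degrees/s): [127.2, 127.2, 147.25, 180, 180, 180].

## Interface

Orientations are given as [roll, pitch, yaw] about the fixed x, y, z axes, in that order (R = Rz(yaw) Ry(pitch) Rx(roll)).
In Python, from workcell import telemetry, imaging, job, robot gives the robot as it stands. The module is installed in compiled form; this text tells all that it offers.
- The arm moves only by the tool send_rows, never from a script. Its argument "deltas" is a list of rows, each a list of 5 numbers: the finger opening in mm, from 0 to 85.4, then the shift along the tool's x, y, z scaled (see below), then the turn about the tool's z scaled (see below). In form: [[grip, tx, ty, tz, spin], ...]. A call has 1 to 20 rows; each row is the pose to reach, as a shift and turn from the pose commanded when the call began, along the tool's axes at that moment; what a row does not reach only later rows make up. The controller multiplies each number of a shift by 0.08 m and each number of a turn by 90 degrees. A row lasts 1/10 s, in which the tool goes at most 50 mm and 8.59 degrees, less where a joint would pass 70% of its speed; a pose out of reach is approached as far as the arm can. A call with a number of a shift or a turn outside -1 to 1 is refused whole. A call with a gripper value outside its range is refused whole. The fingers move at their own pace and stop on an object; "force" is the grip in N (left out, the last holds). Time passes only in rows, so rows that repeat a pose let the fingers close. It gives the time, the measured TCP pose, the force, the opening and the grip force at its end, in the units of the state.
- telemetry.get_state(): the state, without advancing time (a new reading comes with each control period).
- imaging.snapshot(name): name is "side" or "top" or "wrist"; returns the picture (420x560x3 uint8, red, green, blue); there is no depth.
- imaging.get_calibration(name): a dict with "mtx" (3x3 intrinsics, pixels), "R" (3x3) and "t" (3): a world point X has camera coordinates R X + t. Camera axes: x right, y down, z forward; pixel columns grow to the right and rows downward; lengths in mm; the calibration is good to about 2 mm. A picture is of the moment at which its call begins: read the wrist's pose just before it. get_calibration takes no time and is no camera call; for the wrist camera it gives the pose at the moment of the call.
- job.hand_in(): hands the job in; it is judged then, once.
The state is a dict: "time_s": time; "joint_positions": joint angles; "joint_vel": joint speeds; "tau": joint torques, N m; "eef_pos": TCP position; "eef_rot": TCP orientation; "contact_force": force on the tool from outside, world axes, zero at the start; "wrist_torque": the same for the moment, N m; "width": opening from 0.0 (shut) to 1.0 (fully open); "grip_force": force on a finger pad.
Only numpy, scipy, OpenCV 4.12 (cv2) and the standard library are available. Lean on these libraries where they do the work, as an engineer would, in place of code of your own. Each camera call takes 0.05 s, during which the arm holds its last target. There are 200 camera calls.

## Working session

There is one attempt and no reset: what is moved stays moved. The work goes in short steps, Python scripts to look and compute and a tool call to move; the robot and the scene stay as the last step left them, time stands still between calls to the robot, and variables do not carry over. Pictures are saved under pics/ and viewed, at most 10 in all, crops included, and the job is handed in when it is done.

Besides the shell and the picture viewer there is one more tool, called after "Request:" as name([rows], argument=value, ...), one row to a line, values as JSON. send_rows: Moves the arm, as the interface text tells. Its arguments: {"type":"object","properties":{"deltas":{"type":"array"},"force":{"type":"number"}},"required":["deltas"]}

```bash
mkdir -p pics; python3 - <<'E'
from workcell import telemetry, imaging
import cv2,json
s=telemetry.get_state();print({k:s[k] for k in('time_s','eef_pos','eef_rot','contact_force','width')})
for n in('top','side'):
    cv2.imwrite(f'pics/{n}0.png',imaging.snapshot(n)[:,:,::-1]);c=imaging.get_calibration(n);print(n,c)
E
```

```text
{'time_s': 0.0, 'eef_pos': array([144.08465106, 582.06435443, 209.79860839]), 'eef_rot': array([-1.79923504e+02, -1.63946497e-02,  1.66088812e+02]), 'contact_force': array([ 0.45876226,  0.56934133, -0.23801675]), 'width': 1.0008039171944232}
top {'mtx': array([[461.2239333 ,   0.        , 279.12978362],
       [  0.        , 461.2239333 , 204.46217063],
       [  0.        ,   0.        ,   1.        ]]), 'R': array([[ 0.01968653, -0.99959782, -0.02041187],
       [-0.99598268, -0.01782338, -0.08775442],
       [ 0.08735532,  0.02205745, -0.99593299]]), 't': array([-22.78311783, 570.05175982, 915.13996657])}
side {'mtx': array([[385.45293124,   0.        , 281.36175962],
       [  0.        , 385.45293124, 204.89629231],
       [  0.        ,   0.        ,   1.        ]]), 'R': array([[-0.97618996, -0.21688676,  0.00364671],
       [-0.16387835,  0.7263806 , -0.66746918],
       [ 0.14211632, -0.65217433, -0.74462849]]), 't': array([537.35419637, 182.46658242, 805.51634915])}
```

View pics/top0.png

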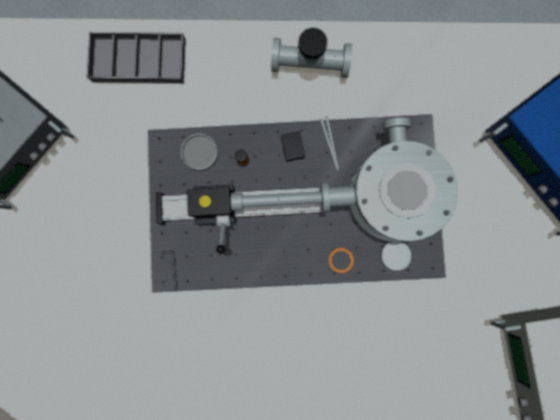

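View pics/side0.png

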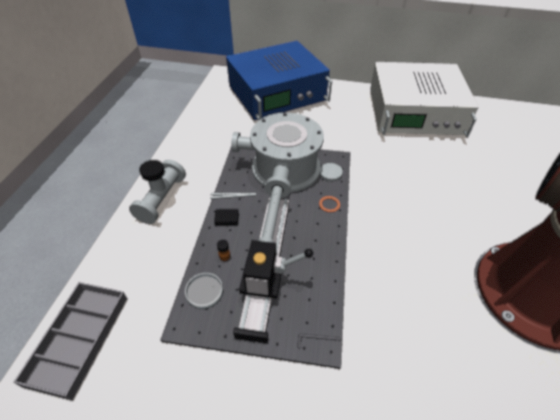

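The top view shows the board corners at about (149,129), (433,115), (443,277) and (153,292), the cap at (205,201), the ball at (221,249) and the chamber at (407,190). The side view agrees: the lever is raised, and the rear of the carriage is clear.

```bash
cat > h.py <<'E'
import numpy as np
from workcell import imaging
def ray(n,uv,z):
    c=imaging.get_calibration(n);R,t=c['R'],c['t']
    d=R.T@np.linalg.inv(c['mtx'])@[*uv,1];o=-R.T@t
    return o+d*(z-o[2])/d[2]
E
python3 - <<'E'
from h import *
from scipy.spatial.transform import Rotation
P=np.array([ray('top',p,12) for p in[(149,129),(433,115),(443,277),(153,292)]])
print(P.round(1)); c=P.mean(0); y=(P[0]+P[3]-P[1]-P[2]);y/=np.linalg.norm(y)
print('sizes',[np.linalg.norm(P[i]-P[i-1]).round() for i in range(4)],'c',c,'ydir',y,'yaw',np.degrees(np.arctan2(-y[0],y[1])))
x=np.array([y[1],-y[0],0])
for n,n2,p,z in[('cap','top',(205,201),124),('ball','top',(221,249),121),('ball','side',(309,253),121),('cap','side',(260,258),124),('chamber','top',(407,190),131),('facebot L','top',(189,218),116),('face R','top',(188,189),116)]:
    w=ray(n2,p,z);print(n,n2,w.round(1),'stage',((w-c)@x).round(1),((w-c)@y).round(1))
E
```

```text
[[ 726.3  265.8   12. ]
 [ 764.7 -329.3   12. ]
 [ 430.1 -346.2   12. ]
 [ 387.4  242.4   12. ]]
sizes [np.float64(340.0), np.float64(596.0), np.float64(335.0), np.float64(590.0)] c [577.1220531  -41.83899484  12.        ] ydir [-0.06839638  0.99765823  0.        ] yaw 3.921885496370886
cap top [565.6 121.5 124. ] stage -0.3 163.7
ball top [478.8  89.9 121. ] stage -89.1 138.1
ball side [477.4  91.9 121. ] stage -90.4 140.3
cap side [563.6 124.9 124. ] stage -2.1 167.3
chamber top [ 591.3 -244.3  131. ] stage 0.3 -202.9
facebot L top [534.4 151.5 116. ] stage -29.4 195.8
face R top [588.1 155.3 116. ] stage 24.4 195.9
```

Request:
send_rows([
  [0,-0.4,-0.22,0,0.2],
  [0,-0.7,-0.4,0,0.4],
  [0,-1,-0.55,0,0.6],
  [0,-1,-0.55,0,0.8],
  [0,-1,-0.55,0,0.802],
  [0,-1,-0.55,0,0.802],
  [0,-1,-0.55,0,0.802],
  [0,-1,-0.55,0,0.802],
  [0,-1,-0.55,0,0.802],
  [0,-1,-0.55,0,0.802],
  [0,-1,-0.55,0,0.802],
])

```text
time_s: 1.2
eef_pos: [211.2, 520.4, 210.4]
eef_rot: [-180.0, 0.0, 94.0]
contact_force: [0.1, -1.0, -0.2]
width: 0.002
grip_force: 0.0
```

Request:
send_rows([
  [0,-0.33,0.33,0,0],
  [0,-0.66,0.66,0,0],
  [0,-1,1,0,0],
])

```text
time_s: 1.5
eef_pos: [297.1, 445.4, 210.5]
eef_rot: [180.0, -0.0, 94.1]
contact_force: [-0.1, 0.0, 0.5]
width: -0.0
grip_force: 0.0
```

Request:
send_rows([
  [0,-0.33,0.33,0,0],
  [0,-0.66,0.66,0,0],
  [0,-1,1,0,0],
])

```text
time_s: 1.8
eef_pos: [382.8, 370.7, 210.6]
eef_rot: [180.0, -0.0, 94.0]
contact_force: [0.6, 0.8, 0.1]
width: 0.002
grip_force: 0.0
```

Request:
send_rows([
  [0,-0.33,0.33,0,0],
  [0,-0.66,0.66,0,0],
  [0,-1,1,0,0],
  [0,-1,1,0,0],
  [0,-1,1,0,0],
])

```text
time_s: 2.3
eef_pos: [467.4, 296.8, 210.3]
eef_rot: [-180.0, -0.0, 93.9]
contact_force: [-0.6, 0.1, -1.2]
width: 0.003
grip_force: 0.0
```

Request:
send_rows([
  [0,-0.33,0.33,0,0],
  [0,-0.66,0.66,0,0],
  [0,-1,1,0,0],
])

```text
time_s: 2.6
eef_pos: [552.4, 223.6, 210.9]
eef_rot: [180.0, -0.0, 94.1]
contact_force: [-0.5, -0.5, 0.4]
width: -0.0
grip_force: 0.0
```

Request:
send_rows([
  [0,-0.1,0.08,0.3,0],
  [0,-0.18,0.08,0.65,0],
  [0,-0.18,0.08,1,0],
])

```text
time_s: 2.9
eef_pos: [559.6, 209.5, 129.9]
eef_rot: [180.0, -0.0, 94.0]
contact_force: [-0.5, -1.1, -0.4]
width: -0.004
grip_force: 0.0
```

Request:
send_rows([
  [0,0,0,0.25,0],
  [0,0,0,0.5,0],
  [0,0,0,0.7,0],
  [0,0,0,0.7,0],
  [0,0,0,0.7,0],
])

```text
time_s: 3.4
eef_pos: [559.6, 209.7, 75.1]
eef_rot: [180.0, -0.0, 94.0]
contact_force: [0.4, -0.1, 0.2]
width: 0.003
grip_force: 0.0
```

```bash
python3 - <<'E'
from workcell import telemetry, imaging
import cv2
s=telemetry.get_state();print(s['eef_pos'],s['contact_force'])
a=imaging.snapshot('side')[180:390,150:400];b=imaging.snapshot('top')[120:300,120:340]
a=cv2.resize(a[:,:,::-1],(400,400));b=cv2.resize(b[:,:,::-1],(400,400))
cv2.imwrite('pics/c1.png',cv2.hconcat([a,b]))
E
```

```text
[559.59113456 209.65467176  75.10615824] [ 0.37390871 -0.06351801  0.22226073]
```

View pics/c1.png

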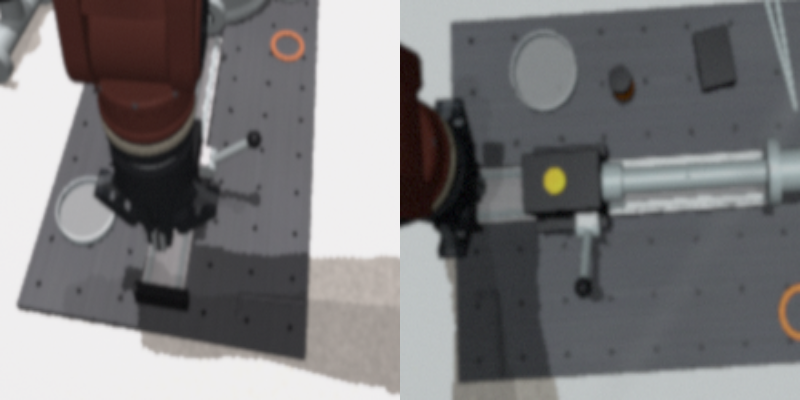

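The closed gripper is over the rail behind the carriage, centred on it, with about 35 mm of gap. I'll creep in.

Request:
send_rows([
  [0,-0.12,0,0,0],
  [0,-0.24,0,0,0],
  [0,-0.32,0,0,0],
  [0,-0.35,0,0,0],
  [0,-0.36,0,0,0],
  [0,-0.37,0,0,0],
])

```text
time_s: 4.1
eef_pos: [561.8, 179.5, 74.6]
eef_rot: [-180.0, -0.0, 93.9]
contact_force: [0.7, 0.7, 0.4]
width: -0.002
grip_force: 0.0
```

Request:
send_rows([
  [0,-0.02,0,0,0],
  [0,-0.04,0,0,0],
  [0,-0.05,0,0,0],
])

```text
time_s: 4.4
eef_pos: [562.0, 175.6, 74.6]
eef_rot: [-180.0, -0.0, 93.9]
contact_force: [-0.3, -0.9, -0.7]
width: 0.001
grip_force: 0.0
```

Request:
send_rows([
  [0,-0.02,0,0,0],
  [0,-0.04,0,0,0],
  [0,-0.05,0,0,0],
])

```text
time_s: 4.7
eef_pos: [562.3, 171.5, 74.6]
eef_rot: [-180.0, -0.0, 93.9]
contact_force: [0.5, 0.6, 0.4]
width: 0.002
grip_force: 0.0
```

Request:
send_rows([
  [0,-0.015,0,0,0],
  [0,-0.03,0,0,0],
  [0,-0.04,0,0,0],
])

```text
time_s: 5.0
eef_pos: [562.5, 169.1, 74.6]
eef_rot: [180.0, -0.1, 93.9]
contact_force: [-1.3, 7.2, 0.1]
width: 0.001
grip_force: 3.5
```

Request:
send_rows([
  [0,-0.015,0,0,0],
  [0,-0.03,0,0,0],
  [0,-0.04,0,0,0],
])

```text
time_s: 5.3
eef_pos: [562.6, 167.3, 74.7]
eef_rot: [180.0, -0.2, 94.0]
contact_force: [-0.1, 11.4, -0.8]
width: 0.0
grip_force: 5.6
```

Request:
send_rows([
  [0,-0.006,0,0,0],
  [0,-0.012,0,0,0],
  [0,-0.018,0,0,0],
])

```text
time_s: 5.6
eef_pos: [562.7, 165.9, 74.7]
eef_rot: [180.0, -0.2, 94.0]
contact_force: [0.6, 10.6, -0.4]
width: 0.001
grip_force: 5.6
```

Request:
send_rows([
  [0,-0.006,0,0,0],
  [0,-0.012,0,0,0],
  [0,-0.018,0,0,0],
])

```text
time_s: 5.9
eef_pos: [562.8, 164.5, 74.7]
eef_rot: [180.0, -0.2, 94.0]
contact_force: [0.2, 10.9, 0.5]
width: 0.001
grip_force: 5.6
```

Request:
send_rows([
  [0,-0.012,0,0,0],
  [0,-0.024,0,0,0],
  [0,-0.036,0,0,0],
  [0,-0.048,0,0,0],
  [0,-0.06,0,0,0],
  [0,-0.072,0,0,0],
  [0,-0.084,0,0,0],
  [0,-0.096,0,0,0],
])

```text
time_s: 6.7
eef_pos: [563.5, 154.6, 74.6]
eef_rot: [180.0, -0.0, 93.9]
contact_force: [1.0, 2.5, -0.3]
width: -0.001
grip_force: 1.3
```

Request:
send_rows([
  [0,-0.012,0,0,0],
  [0,-0.024,0,0,0],
  [0,-0.036,0,0,0],
  [0,-0.048,0,0,0],
  [0,-0.06,0,0,0],
  [0,-0.072,0,0,0],
  [0,-0.084,0,0,0],
  [0,-0.096,0,0,0],
])

```text
time_s: 7.5
eef_pos: [564.0, 146.9, 74.6]
eef_rot: [180.0, -0.0, 93.9]
contact_force: [1.5, 2.4, -2.3]
width: 0.001
grip_force: 1.3
```

Request:
send_rows([
  [0,-0.012,0,0,0],
  [0,-0.024,0,0,0],
  [0,-0.036,0,0,0],
  [0,-0.048,0,0,0],
  [0,-0.06,0,0,0],
  [0,-0.072,0,0,0],
  [0,-0.084,0,0,0],
  [0,-0.096,0,0,0],
])

```text
time_s: 8.3
eef_pos: [564.6, 139.3, 74.6]
eef_rot: [180.0, -0.0, 93.9]
contact_force: [2.5, 2.9, -0.5]
width: -0.003
grip_force: 1.3
```

Request:
send_rows([
  [0,-0.02,0,0,0],
  [0,-0.04,0,0,0],
  [0,-0.06,0,0,0],
  [0,-0.08,0,0,0],
  [0,-0.1,0,0,0],
  [0,-0.12,0,0,0],
  [0,-0.14,0,0,0],
  [0,-0.16,0,0,0],
  [0,-0.18,0,0,0],
  [0,-0.2,0,0,0],
])

```text
time_s: 9.3
eef_pos: [565.7, 123.3, 74.7]
eef_rot: [180.0, -0.0, 93.9]
contact_force: [0.4, 2.6, -0.8]
width: 0.002
grip_force: 1.3
```

Request:
send_rows([
  [0,-0.02,0,0,0],
  [0,-0.04,0,0,0],
  [0,-0.06,0,0,0],
  [0,-0.08,0,0,0],
  [0,-0.1,0,0,0],
  [0,-0.12,0,0,0],
  [0,-0.14,0,0,0],
  [0,-0.16,0,0,0],
  [0,-0.18,0,0,0],
  [0,-0.2,0,0,0],
  [0,-0.22,0,0,0],
  [0,-0.23,0,0,0],
])

```text
time_s: 10.5
eef_pos: [566.9, 104.9, 74.7]
eef_rot: [180.0, -0.0, 93.9]
contact_force: [1.3, 2.4, 0.8]
width: -0.0
grip_force: 1.3
```

Request:
send_rows([
  [0,-0.015,0,0,0],
  [0,-0.03,0,0,0],
  [0,-0.045,0,0,0],
  [0,-0.06,0,0,0],
  [0,-0.075,0,0,0],
  [0,-0.09,0,0,0],
  [0,-0.1,0,0,0],
])

```text
time_s: 11.2
eef_pos: [567.5, 97.0, 74.6]
eef_rot: [180.0, -0.0, 93.9]
contact_force: [1.1, 2.6, 0.6]
width: -0.0
grip_force: 1.3
```

Request:
send_rows([
  [0,-0.012,0,0,0],
  [0,-0.024,0,0,0],
  [0,-0.035,0,0,0],
])

```text
time_s: 11.5
eef_pos: [567.6, 94.2, 74.7]
eef_rot: [180.0, -0.0, 93.9]
contact_force: [0.9, 2.1, 1.0]
width: 0.001
grip_force: 1.3
```

Request:
send_rows([
  [0,-0.012,0,0,0],
  [0,-0.024,0,0,0],
  [0,-0.035,0,0,0],
])

```text
time_s: 11.8
eef_pos: [567.8, 91.4, 74.6]
eef_rot: [180.0, -0.0, 93.9]
contact_force: [1.6, 2.4, 0.0]
width: -0.001
grip_force: 1.3
```

Request:
send_rows([
  [0,-0.012,0,0,0],
  [0,-0.024,0,0,0],
  [0,-0.035,0,0,0],
])

```text
time_s: 12.1
eef_pos: [568.0, 88.6, 74.6]
eef_rot: [-180.0, -0.0, 93.9]
contact_force: [0.6, 2.0, 0.8]
width: -0.001
grip_force: 1.3
```

Request:
send_rows([
  [0,-0.012,0,0,0],
  [0,-0.024,0,0,0],
  [0,-0.035,0,0,0],
])

```text
time_s: 12.4
eef_pos: [568.2, 85.8, 74.6]
eef_rot: [180.0, -0.0, 93.9]
contact_force: [1.1, 3.3, 1.4]
width: 0.0
grip_force: 1.3
```

Request:
send_rows([
  [0,-0.012,0,0,0],
  [0,-0.024,0,0,0],
  [0,-0.035,0,0,0],
])

```text
time_s: 12.7
eef_pos: [568.4, 83.0, 74.6]
eef_rot: [180.0, -0.0, 93.9]
contact_force: [0.9, 1.9, -0.1]
width: -0.001
grip_force: 1.3
```

Request:
send_rows([
  [0,-0.012,0,0,0],
  [0,-0.024,0,0,0],
  [0,-0.035,0,0,0],
])

```text
time_s: 13.0
eef_pos: [568.6, 80.2, 74.6]
eef_rot: [180.0, -0.0, 93.9]
contact_force: [2.0, 1.9, 0.7]
width: 0.0
grip_force: 1.3
```

Request:
send_rows([
  [0,-0.012,0,0,0],
  [0,-0.024,0,0,0],
  [0,-0.035,0,0,0],
])

```text
time_s: 13.3
eef_pos: [568.6, 79.4, 74.7]
eef_rot: [180.0, -0.2, 94.0]
contact_force: [1.2, 15.2, 3.0]
width: -0.001
grip_force: 7.5
```

The stop was felt at TCP y = 79.5: 15 N, and the tool stopped advancing. That puts carriage travel at about 0.11, so it is home. Next I back off, rise and go over the lever.

Request:
send_rows([
  [0,0.04,0,0,0],
  [0,0.15,0,0,0],
  [0,0.2,0,-0.3,0],
  [0,0.2,0,-0.7,0],
  [0,0.2,0,-1,0],
  [0,0.2,0,-1,0],
])

```text
time_s: 13.9
eef_pos: [569.4, 93.5, 158.4]
eef_rot: [179.7, 0.1, 93.9]
contact_force: [0.4, -0.8, 0.3]
width: 0.003
grip_force: 0.0
```

Request:
send_rows([
  [0,-0.33,-0.33,0,0],
  [0,-0.66,-0.66,0,0],
  [0,-1,-1,0,0],
  [0,-1,-1,0,0],
])

```text
time_s: 14.3
eef_pos: [490.8, 6.2, 153.6]
eef_rot: [-179.9, 0.0, 93.7]
contact_force: [0.0, 0.7, -0.7]
width: 0.002
grip_force: 0.0
```

Request:
send_rows([
  [0,-0.08,-0.02,0,0],
  [0,-0.08,-0.02,0,0],
  [0,-0.08,-0.02,0,0],
])

```text
time_s: 14.6
eef_pos: [492.5, 2.1, 154.4]
eef_rot: [-180.0, -0.0, 93.9]
contact_force: [-0.5, 0.1, 0.2]
width: -0.004
grip_force: 0.0
```

```bash
python3 - <<'E'
from workcell import telemetry, imaging
import cv2
s=telemetry.get_state();print(s['eef_pos'],s['contact_force'])
a=imaging.snapshot('side')[120:330,180:430];b=imaging.snapshot('wrist')
a=cv2.resize(a[:,:,::-1],(400,400));b=cv2.resize(b[:,:,::-1],(400,400))
cv2.imwrite('pics/c2.png',cv2.hconcat([a,b]))
E
```

```text
[492.49047452   2.09593947 154.38148753] [-0.51902201  0.11214799  0.15019389]
```

View pics/c2.png

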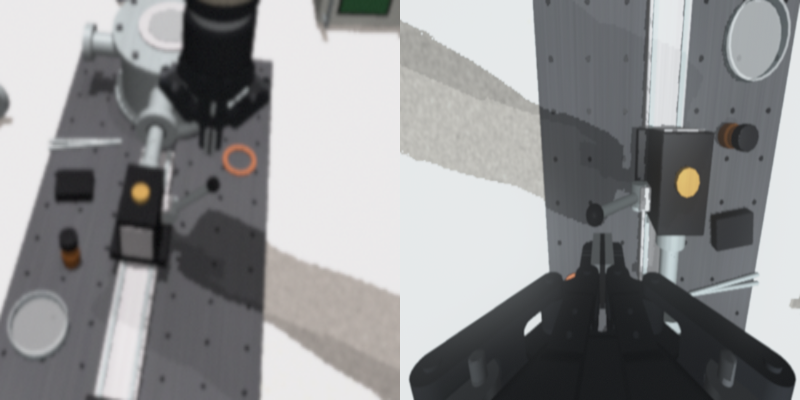

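The wrist view shows the ball at about (273,225) in wrist pixels, and the side view shows it at about (313,217). Both suggest the ball lies further toward +y than the fingertips, so I'll compute it.

```bash
python3 - <<'E'
from h import *
print('side ball',ray('side',(313.1,216.6),121),'wrist ball',ray('wrist',(273,224.7),121),'wrist cap',ray('wrist',((688-400)*1.4,183*1.05),124),'side cap',ray('side',(180+141*.625,120+192*.525),124))
E
```

```text
side ball [484.42609499   2.00630119 121.        ] wrist ball [483.11794247   3.35984404 121.        ] wrist cap [569.71729089  33.69838903 124.        ] side cap [570.23440956  35.20309035 124.        ]
```

The ball is at (484, 2.5), which agrees with the prediction, so I press down.

Request:
send_rows([
  [0,0,0,0.1,0],
  [0,0,0,0.18,0],
  [0,0,0,0.22,0],
  [0,0,0,0.25,0],
  [0,0,0,0.28,0],
])

```text
time_s: 15.2
eef_pos: [492.1, 1.7, 132.0]
eef_rot: [180.0, -0.0, 93.9]
contact_force: [0.6, -0.3, -1.1]
width: 0.003
grip_force: 0.0
```

Request:
send_rows([
  [0,0,0,0.02,0],
  [0,0,0,0.04,0],
  [0,0,0,0.06,0],
])

```text
time_s: 15.5
eef_pos: [492.2, 1.7, 127.4]
eef_rot: [180.0, -0.0, 93.9]
contact_force: [-1.1, -0.3, 1.1]
width: -0.002
grip_force: 0.0
```

Request:
send_rows([
  [0,0,0,0.02,0],
  [0,0,0,0.04,0],
  [0,0,0,0.06,0],
])

```text
time_s: 15.8
eef_pos: [492.2, 1.7, 122.5]
eef_rot: [180.0, -0.0, 93.9]
contact_force: [0.7, -0.7, -0.1]
width: -0.006
grip_force: 0.0
```

Request:
send_rows([
  [0,0,0,0.02,0],
  [0,0,0,0.04,0],
  [0,0,0,0.06,0],
])

```text
time_s: 16.1
eef_pos: [492.1, 1.7, 117.6]
eef_rot: [-180.0, -0.0, 93.9]
contact_force: [-0.7, -0.3, -0.0]
width: -0.001
grip_force: 0.0
```

```bash
python3 - <<'E'
from workcell import telemetry, imaging
import cv2
a=imaging.snapshot('side')[150:270,240:380];b=imaging.snapshot('wrist')[150:400,150:480]
a=cv2.resize(a[:,:,::-1],(400,400));b=cv2.resize(b[:,:,::-1],(400,400))
cv2.imwrite('pics/c3.png',cv2.hconcat([a,b]))
E
```

```text
(no output)
```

View pics/c3.png

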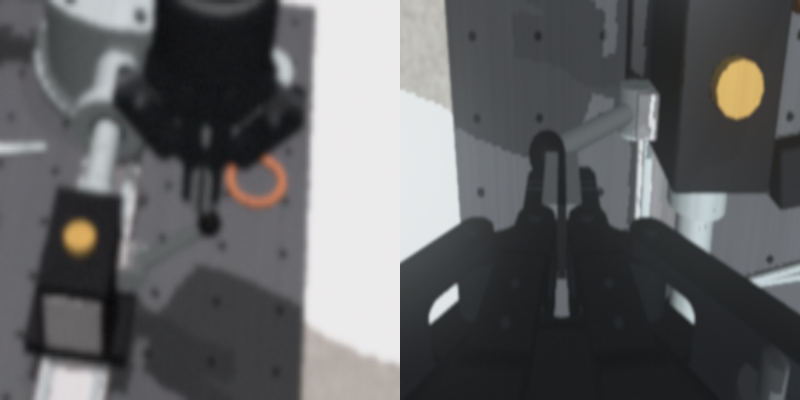

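```bash
python3 - <<'E'
from h import *
from workcell import telemetry,imaging,robot
import cv2
print([a for a in dir(robot) if a[0]!='_'],robot.tip_reach); p=telemetry.get_state()['eef_pos'];print(p)
def proj(n,X):
    c=imaging.get_calibration(n);q=c['mtx']@(c['R']@X+c['t']);return q[:2]/q[2]
s=(imaging.snapshot('side')[150:270,240:380],240,150);w=(imaging.snapshot('wrist')[150:400,150:480],150,150)
out=[]
for n,(im,x0,y0) in(('side',s),('wrist',w)):
    k=400/np.array([im.shape[1],im.shape[0]]);im=cv2.resize(im[:,:,::-1],(400,400),interpolation=cv2.INTER_CUBIC)
    for X,col in((p-[0,0,8],(0,0,255)),(p-[0,-11,8],(0,255,0)),(p-[0,11,8],(255,0,0)),(np.array([484,2.5,121]),(0,255,255)),(np.array([537,5,68]),(255,0,255)),(p,(255,255,255))):
        u=(proj(n,X)-[x0,y0])*k;print(n,u.round(),X.round());cv2.circle(im,tuple(int(v) for v in u),3,col,-1)
    out.append(im)
cv2.imwrite('pics/c4.png',cv2.hconcat(out))
cs=[(imaging.get_calibration('side'),(312.8,216.9)),(imaging.get_calibration('wrist'),(272,242.5))]
P=[c['mtx']@np.c_[c['R'],c['t']] for c,_ in cs]
X=cv2.triangulatePoints(P[0],P[1],np.array(cs[0][1]),np.array(cs[1][1]));print('ball',(X[:3]/X[3]).ravel())
E
```

```text
['Unreachable', 'tip_reach'] 8.0
[491.98939446   1.76581627 117.50358756]
side [197. 232.] [492.   2. 110.]
side [195. 245.] [492.  13. 110.]
side [200. 218.] [492.  -9. 110.]
side [209. 223.] [484.   2. 121.]
side [135. 265.] [537   5  68]
side [198. 223.] [492.   2. 118.]
wrist [165. 145.] [492.   2. 110.]
wrist [166. 118.] [492.  13. 110.]
wrist [164. 170.] [492.  -9. 110.]
wrist [149. 154.] [484.   2. 121.]
wrist [236. 111.] [537   5  68]
wrist [165. 153.] [492.   2. 118.]
ball [484.12345302   6.95160347 125.89908472]
```

View pics/c4.png

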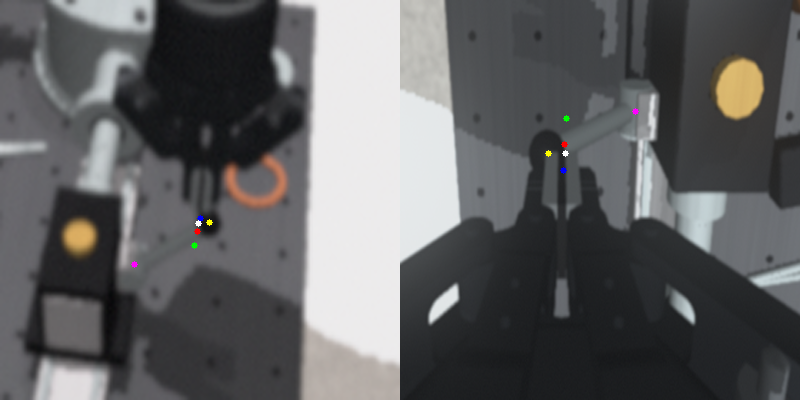

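The overlay shows the fingertips passing on the -y side of the rod: in the side view the ball and rod cover them, and there was no contact. I'll rise, shift about 9 mm toward +y and press again.

Request:
send_rows([
  [0,0,0,-0.25,0],
  [0,0,0,-0.4,0],
  [0,0.06,0,-0.4,0],
  [0,0.11,0,-0.4,0],
  [0,0.11,0,-0.3,0],
  [0,0.11,0,-0.2,0],
])

```text
time_s: 16.9
eef_pos: [491.2, 10.8, 132.4]
eef_rot: [-180.0, -0.0, 93.9]
contact_force: [-0.1, -0.4, -0.1]
width: 0.001
grip_force: 0.0
```

Request:
send_rows([
  [0,0,0,0.03,0],
  [0,0,0,0.06,0],
  [0,0,0,0.09,0],
])

```text
time_s: 17.2
eef_pos: [491.5, 10.4, 126.2]
eef_rot: [-180.0, -0.0, 93.9]
contact_force: [0.4, 0.1, 0.2]
width: 0.0
grip_force: 0.0
```

Request:
send_rows([
  [0,0,0,0.02,0],
  [0,0,0,0.04,0],
  [0,0,0,0.05,0],
])

```text
time_s: 17.5
eef_pos: [491.6, 10.5, 122.5]
eef_rot: [180.0, -0.0, 93.9]
contact_force: [0.9, 0.0, 0.3]
width: -0.003
grip_force: 0.0
```

Request:
send_rows([
  [0,0,0,0.02,0],
  [0,0,0,0.04,0],
  [0,0,0,0.05,0],
])

```text
time_s: 17.8
eef_pos: [491.5, 10.5, 118.4]
eef_rot: [-180.0, -0.0, 93.9]
contact_force: [0.6, -0.6, -0.0]
width: -0.0
grip_force: 0.0
```

```bash
python3 - <<'E'
from workcell import telemetry, imaging
import cv2
a=imaging.snapshot('side')[180:250,270:360];b=imaging.snapshot('wrist')[180:340,200:380]
a=cv2.resize(a[:,:,::-1],(400,400),interpolation=cv2.INTER_CUBIC);b=cv2.resize(b[:,:,::-1],(400,400),interpolation=cv2.INTER_CUBIC)
cv2.imwrite('pics/c5.png',cv2.hconcat([a,b]))
E
```

```text
(no output)
```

View pics/c5.png

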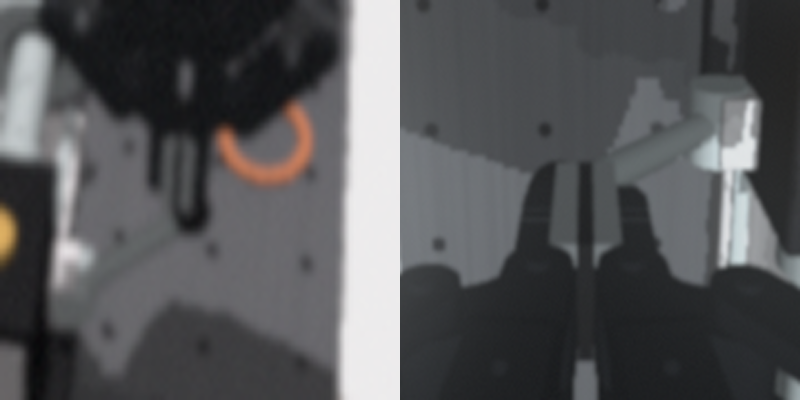

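The wrist view now has the fingertips covering the ball, so they are over it. I'll continue down gently.

Request:
send_rows([
  [0,0,0,0.02,0],
  [0,0,0,0.04,0],
  [0,0,0,0.05,0],
])

```text
time_s: 18.2
eef_pos: [491.5, 10.5, 114.4]
eef_rot: [-180.0, -0.0, 93.9]
contact_force: [0.1, 0.6, 0.5]
width: -0.003
grip_force: 0.0
```

Request:
send_rows([
  [0,0,0,0.02,0],
  [0,0,0,0.04,0],
  [0,0,0,0.05,0],
])

```text
time_s: 18.5
eef_pos: [491.5, 10.5, 110.3]
eef_rot: [-180.0, -0.0, 93.9]
contact_force: [0.0, -0.3, 0.0]
width: -0.006
grip_force: 0.0
```

No contact even at tip z = 102. I'll rise and move away for one clean look.

Request:
send_rows([
  [0,0,0,-0.4,0],
  [0,0,0,-0.8,0],
  [0,0.3,0,-1,0],
  [0,0.6,-0.3,-1,0],
  [0,1,-0.6,-1,0],
  [0,1,-0.6,-1,0],
  [0,1,-0.6,-1,0],
])

```text
time_s: 19.2
eef_pos: [438.2, 87.4, 190.8]
eef_rot: [179.9, 0.0, 94.0]
contact_force: [0.2, 0.4, -0.0]
width: -0.0
grip_force: 0.0
```

```bash
cat > look.py <<'E'
import sys,cv2
from workcell import imaging,telemetry
from h import *
print(telemetry.get_state()['eef_pos'])
def crop(n,cx,cy,w,h):
    im=imaging.snapshot(n)[cy-h//2:cy+h//2,cx-w//2:cx+w//2,::-1];return cv2.resize(im,(400,300),interpolation=cv2.INTER_CUBIC)
def proj(n,X):
    c=imaging.get_calibration(n);q=c['mtx']@(c['R']@X+c['t']);return q[:2]/q[2]
b=np.array([484,2.5,121]);
for n in('top','side','wrist'):print(n,proj(n,b))
E
cat > a.py <<'E'
from look import *
t=proj('top',b).astype(int);s=proj('side',b).astype(int)
w=cv2.resize(imaging.snapshot('wrist')[:,:,::-1],(400,300))
out=cv2.vconcat([cv2.hconcat([crop('top',t[0],t[1]-20,120,90),crop('side',*s,120,90)]),cv2.hconcat([w,w*0])])
cv2.imwrite('pics/c6.png',out)
E
python3 a.py
```

```text
[438.2103163   87.40816733 190.80734415]
top [269.08734539 247.07790288]
side [313.26764872 216.81674847]
wrist [328.79455659 303.99278603]
```

View pics/c6.png

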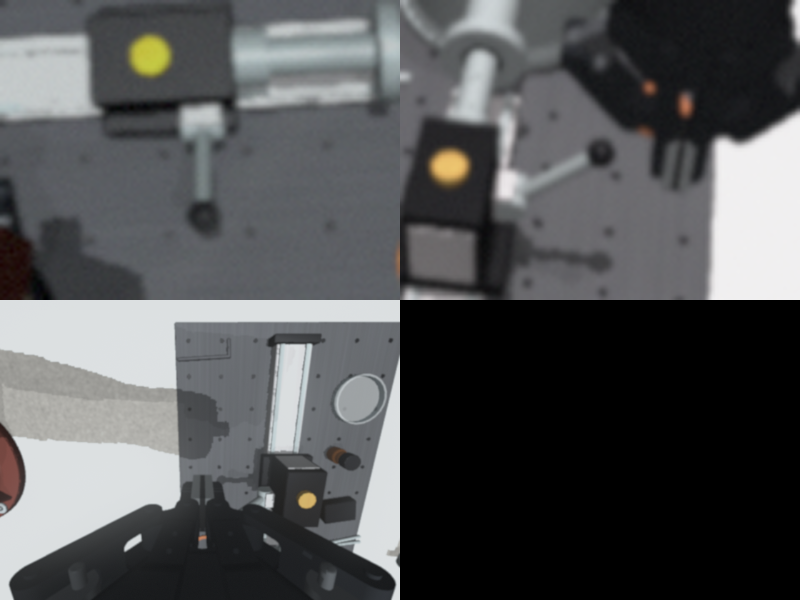

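The top and side views both confirm the ball at about (484, 1.5, 121). In the side image the fingertips sit about 15 mm higher than tip_reach says, so I wasn't low enough. I'll go back to y = 2 and press further, with force checks.

Request:
send_rows([
  [0,-0.4,0.24,0,0],
  [0,-0.8,0.48,0,0],
  [0,-1,0.6,0,0],
  [0,-1,0.6,0,0],
  [0,-1,0.6,0,0],
])

```text
time_s: 19.85
eef_pos: [491.4, 10.0, 190.2]
eef_rot: [-179.9, -0.0, 93.8]
contact_force: [0.8, -0.9, 0.2]
width: 0.0
grip_force: 0.0
```

Request:
send_rows([
  [0,-0.1,0,0.25,0],
  [0,-0.1,0,0.5,0],
  [0,-0.1,0,0.7,0],
  [0,-0.1,0,0.8,0],
  [0,-0.1,0,0.85,0],
  [0,-0.1,0,0.88,0],
  [0,-0.1,0,0.88,0],
])

```text
time_s: 20.55
eef_pos: [492.3, 2.6, 120.6]
eef_rot: [180.0, 0.0, 93.9]
contact_force: [-0.2, 0.3, -0.6]
width: 0.002
grip_force: 0.0
```

Request:
send_rows([
  [0,0,0,0.02,0],
  [0,0,0,0.04,0],
  [0,0,0,0.05,0],
])

```text
time_s: 20.85
eef_pos: [492.2, 2.5, 116.3]
eef_rot: [180.0, -0.0, 93.9]
contact_force: [-0.6, 0.4, 0.0]
width: -0.003
grip_force: 0.0
```

Request:
send_rows([
  [0,0,0,0.02,0],
  [0,0,0,0.04,0],
  [0,0,0,0.05,0],
])

```text
time_s: 21.15
eef_pos: [492.0, 2.5, 112.0]
eef_rot: [-180.0, -0.0, 93.9]
contact_force: [0.1, -0.1, -0.1]
width: -0.001
grip_force: 0.0
```

Request:
send_rows([
  [0,0,0,0.02,0],
  [0,0,0,0.04,0],
  [0,0,0,0.05,0],
])

```text
time_s: 21.45
eef_pos: [492.0, 2.5, 108.3]
eef_rot: [-180.0, 0.0, 93.9]
contact_force: [-2.8, -0.5, 5.3]
width: -0.001
grip_force: 2.6
```

Request:
send_rows([
  [0,0,0,0.02,0],
  [0,0,0,0.04,0],
  [0,0,0,0.05,0],
])

```text
time_s: 21.75
eef_pos: [492.3, 2.5, 104.1]
eef_rot: [180.0, -0.0, 93.9]
contact_force: [-0.5, -0.7, 2.2]
width: 0.005
grip_force: 1.0
```

Request:
send_rows([
  [0,0,0,0.02,0],
  [0,0,0,0.04,0],
  [0,0,0,0.05,0],
])

```text
time_s: 22.05
eef_pos: [492.1, 2.5, 99.9]
eef_rot: [-180.0, -0.0, 93.9]
contact_force: [0.2, 0.7, 2.1]
width: -0.0
grip_force: 0.7
```

Contact at z = 108, and the lever is swinging at about 2 N. I'll continue.

Request:
send_rows([
  [0,0,0,0.02,0],
  [0,0,0,0.04,0],
  [0,0,0,0.05,0],
])

```text
time_s: 22.35
eef_pos: [492.1, 2.5, 96.0]
eef_rot: [-180.0, -0.0, 93.9]
contact_force: [1.3, 0.2, 1.7]
width: 0.003
grip_force: 0.6
```

Request:
send_rows([
  [0,0,0,0.01,0],
  [0,0,0,0.02,0],
  [0,0,0,0.03,0],
])

```text
time_s: 22.65
eef_pos: [492.1, 2.5, 93.7]
eef_rot: [180.0, -0.0, 93.9]
contact_force: [0.5, 0.0, 1.6]
width: 0.0
grip_force: 0.6
```

Request:
send_rows([
  [0,0,0,0.01,0],
  [0,0,0,0.02,0],
  [0,0,0,0.03,0],
])

```text
time_s: 22.95
eef_pos: [492.0, 2.5, 91.4]
eef_rot: [-180.0, -0.0, 93.9]
contact_force: [-0.6, 0.2, 2.5]
width: -0.002
grip_force: 0.9
```

Request:
send_rows([
  [0,0,0,0.02,0],
  [0,0,0,0.04,0],
  [0,0,0,0.05,0],
])

```text
time_s: 23.25
eef_pos: [492.0, 2.5, 87.2]
eef_rot: [-180.0, -0.0, 93.9]
contact_force: [0.4, -0.0, 1.4]
width: -0.001
grip_force: 0.7
```

Request:
send_rows([
  [0,0,0,0.01,0],
  [0,0,0,0.02,0],
  [0,0,0,0.03,0],
])

```text
time_s: 23.55
eef_pos: [492.1, 2.5, 85.0]
eef_rot: [180.0, -0.0, 93.9]
contact_force: [-0.2, 0.2, 1.6]
width: -0.001
grip_force: 0.7
```

Request:
send_rows([
  [0,0,0,0.01,0],
  [0,0,0,0.02,0],
  [0,0,0,0.03,0],
])

```text
time_s: 23.85
eef_pos: [492.1, 2.5, 82.5]
eef_rot: [180.0, -0.0, 93.9]
contact_force: [-0.8, -0.1, 2.6]
width: 0.003
grip_force: 0.8
```

Already more than 25 mm down, well past the blocking angle, so the carriage is home. I'll continue.

Request:
send_rows([
  [0,0,0,0.02,0],
  [0,0,0,0.04,0],
  [0,0,0,0.05,0],
])

```text
time_s: 24.15
eef_pos: [491.9, 2.5, 78.3]
eef_rot: [-180.0, -0.0, 93.9]
contact_force: [-1.4, 0.1, 2.6]
width: -0.001
grip_force: 1.0
```

Request:
send_rows([
  [0,0,0,0.015,0],
  [0,0,0,0.03,0],
  [0,0,0,0.04,0],
])

```text
time_s: 24.45
eef_pos: [492.0, 2.5, 75.3]
eef_rot: [-180.0, -0.0, 93.9]
contact_force: [-0.7, -1.0, 2.8]
width: -0.0
grip_force: 1.0
```

Request:
send_rows([
  [0,0,0,0.01,0],
  [0,0,0,0.02,0],
  [0,0,0,0.03,0],
])

```text
time_s: 24.75
eef_pos: [492.1, 2.5, 72.9]
eef_rot: [-180.0, -0.0, 93.9]
contact_force: [-0.1, -0.5, 2.8]
width: -0.002
grip_force: 1.0
```

Request:
send_rows([
  [0,0,0,0.015,0],
  [0,0,0,0.03,0],
  [0,0,0,0.04,0],
])

```text
time_s: 25.05
eef_pos: [492.0, 2.5, 69.6]
eef_rot: [-180.0, -0.0, 93.9]
contact_force: [-0.7, 0.2, 2.2]
width: -0.001
grip_force: 1.0
```

Request:
send_rows([
  [0,0,0,0.01,0],
  [0,0,0,0.02,0],
  [0,0,0,0.025,0],
])

```text
time_s: 25.35
eef_pos: [492.0, 2.5, 67.7]
eef_rot: [-180.0, -0.0, 93.9]
contact_force: [-0.7, -0.3, 2.3]
width: -0.003
grip_force: 1.1
```

Request:
send_rows([
  [0,0,0,0.01,0],
  [0,0,0,0.02,0],
  [0,0,0,0.025,0],
])

```text
time_s: 25.65
eef_pos: [492.0, 2.5, 65.7]
eef_rot: [-180.0, -0.0, 93.9]
contact_force: [-1.3, 0.2, 1.5]
width: 0.0
grip_force: 1.1
```

Request:
send_rows([
  [0,0,0,0.01,0],
  [0,0,0,0.02,0],
  [0,0,0,0.02,0],
])

```text
time_s: 25.95
eef_pos: [492.0, 2.5, 64.1]
eef_rot: [-180.0, -0.0, 93.9]
contact_force: [-0.1, 0.1, 1.8]
width: 0.002
grip_force: 0.8
```

Request:
send_rows([
  [0,0,0,0.01,0],
  [0,0,0,0.02,0],
  [0,0,0,0.025,0],
])

```text
time_s: 26.25
eef_pos: [492.0, 2.5, 62.1]
eef_rot: [-180.0, -0.0, 93.9]
contact_force: [-0.7, -1.2, 3.1]
width: 0.001
grip_force: 1.1
```

Request:
send_rows([
  [0,0,0,0.01,0],
  [0,0,0,0.02,0],
  [0,0,0,0.02,0],
])

```text
time_s: 26.55
eef_pos: [492.1, 2.5, 60.5]
eef_rot: [-180.0, -0.0, 93.9]
contact_force: [-0.6, -0.5, 1.4]
width: 0.0
grip_force: 0.8
```

Request:
send_rows([
  [0,0,0,0.01,0],
  [0,0,0,0.02,0],
  [0,0,0,0.02,0],
])

```text
time_s: 26.85
eef_pos: [492.1, 2.5, 58.9]
eef_rot: [-180.0, -0.0, 93.9]
contact_force: [-1.0, -0.3, 1.9]
width: -0.007
grip_force: 0.8
```

Request:
send_rows([
  [0,0,0,0.01,0],
  [0,0,0,0.02,0],
  [0,0,0,0.02,0],
])

```text
time_s: 27.15
eef_pos: [492.0, 2.5, 57.2]
eef_rot: [-180.0, -0.0, 93.9]
contact_force: [-0.9, -0.2, 1.7]
width: -0.001
grip_force: 0.8
```

```bash
cat > a.py <<'E'
from look import *
w=cv2.resize(imaging.snapshot('wrist')[150:400,150:480,::-1],(400,300))
cv2.imwrite('pics/c7.png',cv2.hconcat([crop('side',310,222,120,90),w]))
E
python3 a.py
```

```text
[492.03871024   2.53965985  57.23668732]
top [269.08734539 247.07790288]
side [313.26764872 216.81674847]
wrist [267.80868456 310.02968258]
```

View pics/c7.png

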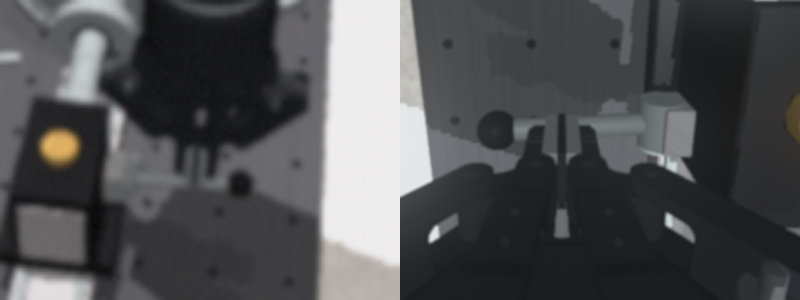

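The lever looks almost level, with the ball at about (322,232) in the side view. I'll press on until it resists.

Request:
send_rows([
  [0,0,0,0.01,0],
  [0,0,0,0.02,0],
  [0,0,0,0.02,0],
])

```text
time_s: 27.55
eef_pos: [492.0, 2.5, 55.7]
eef_rot: [-180.0, -0.0, 93.9]
contact_force: [0.2, -0.2, 1.8]
width: 0.002
grip_force: 0.8
```

Request:
send_rows([
  [0,0,0,0.01,0],
  [0,0,0,0.02,0],
  [0,0,0,0.02,0],
])

```text
time_s: 27.85
eef_pos: [492.0, 2.5, 54.0]
eef_rot: [-180.0, -0.0, 93.9]
contact_force: [-1.2, 0.3, 1.1]
width: -0.001
grip_force: 0.8
```

Request:
send_rows([
  [0,0,0,0.01,0],
  [0,0,0,0.02,0],
  [0,0,0,0.02,0],
])

```text
time_s: 28.15
eef_pos: [492.0, 2.5, 52.4]
eef_rot: [-180.0, -0.0, 93.9]
contact_force: [-1.5, -0.9, 1.6]
width: 0.001
grip_force: 0.6
```

Request:
send_rows([
  [0,0,0,0.01,0],
  [0,0,0,0.02,0],
  [0,0,0,0.02,0],
])

```text
time_s: 28.45
eef_pos: [492.1, 2.5, 51.3]
eef_rot: [180.0, 0.0, 93.9]
contact_force: [-2.5, -0.3, 4.5]
width: -0.005
grip_force: 2.7
```

Request:
send_rows([
  [0,0,0,0.01,0],
  [0,0,0,0.015,0],
  [0,0,0,0.015,0],
])

```text
time_s: 28.75
eef_pos: [492.2, 2.4, 50.9]
eef_rot: [180.0, 0.0, 93.9]
contact_force: [-5.8, 0.1, 13.0]
width: 0.004
grip_force: 6.5
```

Request:
send_rows([
  [0,0,0,0.007,0],
  [0,0,0,0.007,0],
  [0,0,0,0.007,0],
])

```text
time_s: 29.05
eef_pos: [492.3, 2.4, 50.7]
eef_rot: [180.0, 0.0, 93.9]
contact_force: [-7.2, -0.1, 15.2]
width: -0.003
grip_force: 8.3
```

The lever is solid at its end stop. I'll rise clear and check.

Request:
send_rows([
  [0,0,0,-0.05,0],
  [0,0,0,-0.3,0],
  [0,0,0,-0.6,0],
  [0,0,0,-1,0],
  [0,0,0,-1,0],
])

```text
time_s: 29.55
eef_pos: [494.5, 2.0, 133.4]
eef_rot: [179.7, 0.1, 93.9]
contact_force: [-0.0, -0.9, 0.7]
width: 0.001
grip_force: 0.0
```

Request:
send_rows([
  [0,0,-0.3,-0.2,0],
  [0,0.4,-0.6,-0.4,0],
  [0,0.8,-0.8,-0.4,0],
  [0,1,-0.8,-0.4,0],
  [0,1,-0.8,-0.4,0],
  [0,1,-0.8,-0.4,0],
  [0,1,-0.8,-0.4,0],
])

```text
time_s: 30.25
eef_pos: [422.9, 77.4, 160.8]
eef_rot: [-180.0, -0.0, 93.9]
contact_force: [0.2, 0.0, 0.5]
width: -0.001
grip_force: 0.0
```

```bash
cat > a.py <<'E'
from look import *
cv2.imwrite('pics/c8.png',cv2.hconcat([crop('side',310,222,120,90),crop('top',260,220,120,90)]))
for X in((462,0,68),(463,0,76)):print(proj('side',np.array(X)),proj('top',np.array(X)))
E
python3 a.py
```

```text
[422.93692038  77.35504616 160.7926926 ]
top [269.08734539 247.07790288]
side [313.26764872 216.81674847]
wrist [354.94648523 316.3134304 ]
[322.04372489 233.72372583] [271.29740491 258.46216692]
[321.88604194 231.32566098] [271.15198334 258.05570833]
```

View pics/c8.png

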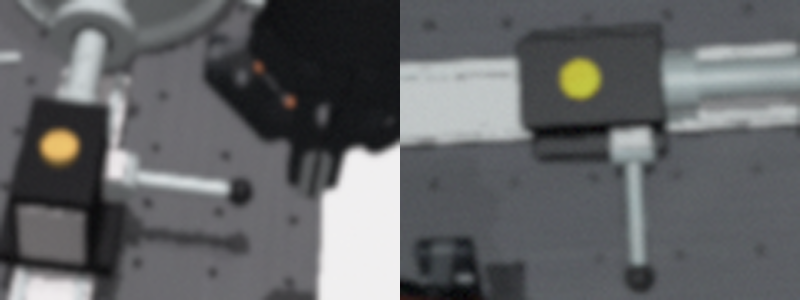

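The ball is at about (322,234) in the side view, which matches the fully-down prediction of (322.0,233.7). The lever is level and the arm is clear.

```bash
python3 -c "
from workcell import job
print(job.hand_in())"
```

```text
the job is handed in; nothing more can be done
None
```

I pushed the carriage home against its stop (highest push reading about 15 N), pressed the clamp lever fully down, moved the arm clear and handed the job in at about 30 s; the hand-in gave no verdict.

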